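# Zero the bench scale on a pair of wheel blanks

## Robot

A 7-joint arm with a two-finger parallel gripper is mounted at the origin on the work surface. World frame = base frame: x ahead of the robot, y to its left, z up, the work surface at z = 0. Lengths are in m, angles in rad, forces in N, time in s.
With the tool pointing down it reaches from about 0.425 to 0.95 m from the base axis. Payload 16.7 kg.
Tool frame: the origin (TCP) lies midway between the tips of the shut fingers; the grasp point (between the pads) lies 19 mm behind it (r.tcp_to_grasp is the distance from the TCP to the grasp point, in m); z points along the fingers, y is the line along which they close (so a half turn about z gives the same grasp; the last joint's range is limited). The gripper opens to 94 mm and grips with 3 to 60 N. Pads are 16 mm wide; open, the fingers measure 119 mm over their backs; the gripper's body (75 mm by 177 mm) begins 78 mm behind the grasp point.
Start: joints at [1.052, 0.426, 0.074, 1.606, -0.034, 1.111, -0.067], TCP at [0.244, -0.629, 0.205] pointing down, gripper open.
Joint ranges: [-2.85, 2.85], [-0.5, 2.14], [-1.23, 1.37], [0.21, 2.46], [-1.02, 4.16], [0.16, 2.05], [-2.73, 2.73]. Speed limits (rad/s): [1.89, 1.89, 2.39, 2.39, 3.01, 3.01, 3.01].

## Interface

Orientations are given as a unit quaternion [x, y, z, w].
In Python, from workcell import r, vision gives the robot as it stands. Calls block until the motion is done:
- r.reach(position, orientation): joint-space move of the TCP to a pose.
- r.servo_line(position, rotation=None, max_speed=0.15): straight line of the TCP; rotation=None keeps the orientation; max_speed is the mean speed in m/s.
- r.goto_joints(angles): joint-space move.
- r.command_gripper(opening, effort=None): finger opening in m; effort is the grip in N (None keeps the last); returns when the fingers have stopped.
- r.sleep(seconds).
- r.ik(position, orientation): joint angles nearest the present ones, or None.
- vision.camera(name): name is "side" or "top"; returns the picture (400x640x3 uint8, blue, green, red); there is no depth.
- vision.camera_info(name): a dict with "intrinsics" (3x3 intrinsics, pixels), "R" (3x3) and "t" (3): a world point X has camera coordinates R X + t. Camera axes: x right, y down, z forward; pixel columns grow to the right and rows downward; lengths in m; the calibration is good to about 2 mm. A picture is of the moment at which its call begins. camera_info takes no time and is no camera call.
A pose or a line that the arm cannot do raises r.PlanningError and nothing moves.
- r.sign_off(): hands the job in; it is judged then, once.
Readings, each from a call of its own:
- r.read_t(): time.
- r.read_qpos(): joint angles.
- r.read_dq(): joint speeds.
- r.read_joint_torque(): joint torques, N m.
- r.read_position(): TCP position.
- r.read_orientation(): TCP orientation.
- r.read_wrist_force(): force on the tool from outside, world axes, zero at the start.
- r.read_ft_torque(): the same for the moment, N m.
- r.read_gripper_width(): finger opening in m.
- r.read_grip_force(): force on a finger pad.
Only numpy, scipy, OpenCV 4.12 (cv2) and the standard library are available. Lean on these libraries where they do the work, as an engineer would, in place of code of your own. Each camera call takes 0.05 s, during which the arm holds its last target. There are 200 camera calls.

## Task

The scale has to be zeroed on a reference pair of wooden wheels: lay the loose large wheel flat on top of the equal one that lies on the scale's pan, with their rims lined up, and let go. Then take the stylus out of its stand and with its tip press the recessed key in the round bezel of the scale fully home, keep it down for a moment, and set the stylus back upright in its stand. Do not press the key in the square bezel, do not press either bezel with the fingers, and leave the small wheel and the offcut where they are.

Things in the scene. Friction and masses are not known exactly. Their poses are not given: they have to be found in the camera images.
- scale: Grey bench scale, fixed: housing 190 (x) x 210 (y) x 40 mm high; origin under its centre, on the bench. On its flat top (40 mm up): towards its -x edge a row of two key bezels at y = +65 and -65 mm with a dark display between them, x = -68 mm (which bezel is on which side varies); towards +x the round pan.
- pan (a point): Centre of the upper face of the scale's steel pan: flat disc 130 mm across, 56 mm above the bench; it does not give.
- base_wheel: Plain brown wooden disc, 64 mm across, 18 mm thick, about 45 g, with a small dark centre dot, lying loose near the middle of the pan. Origin: centre of its underside; z is its axis, up.
- loose_wheel: The same disc (64 mm across, 18 mm thick, about 45 g) lying flat on the bench. Origin: centre of its underside; z up.
- small_wheel: Bystander: wooden disc 44 mm across, 18 mm thick, lying on the bench. Origin: centre of its underside.
- stand: Stylus stand, fixed to the bench: wooden block 60 x 60 mm, 70 mm high, with a 15 mm square hole straight down through its centre. Origin: centre of its underside, on the bench.
- stylus: Stylus, about 45 g, 135 mm long, standing upright in the stand, tip down. Origin: centre of its flat tip; z runs up its axis. Steel shaft 6 mm across from z = 0 to 60 mm; round steel flange 26 mm across from 60 to 65 mm, whose underside rests on the stand's top (so the tip hangs 10 mm above the bench); round dark wooden handle 16 mm across from 65 to 135 mm.
- zero_bezel: Zero key: ROUND metal bezel 40 mm across, standing 10 mm above the scale's top (50 mm above the bench), fixed. Origin: centre of its underside. Through its middle a round well 14 mm across.
- zero_well (a point): Centre of the mouth of the round bezel's well, at the bezel's top face. The key's black cap, 12 mm across, fills the well; its face lies 5 mm below this point when up.
- zero_key (a joint): Travel of the key in the round bezel, m: 0 up, 0.004 fully home (face 9 mm below the mouth). Spring: 1 N to start, 5 N fully home; it comes back up when let go.
- unit_bezel: Units key, not to be pressed: SQUARE metal bezel 36 x 36 mm, 10 mm high, with the same well and key. Origin: centre of its underside.
- unit_key (a joint): Travel of the key in the square bezel, m: 0 up, 0.004 fully home.
- offcut: Bystander: loose dark wooden block 45 x 95 x 22 mm high. Origin: centre of its underside.
There are look-alikes about, which are no part of the job. Leave any turquoise look-alike of the stylus alone. Leave any blue look-alike of the base_wheel alone.

How it is judged:
By the outcome, as a careful person would: the job done as asked, in the order asked, and still so for the second after the job is handed in, with the robot touching nothing.
It also fails if it takes over 56 s, if anything falls off the work surface, if the arm or the gripper's body presses on something with over 40 N, if the wrist force passes 120 N, or if a joint passes its speed limit or range.

## Working session

There is one attempt and no reset: what is moved stays moved. The work goes in short steps, each a Python script; the robot and the scene stay as the last script left them, time stands still between calls to the robot, and variables do not carry over. Pictures are saved under pics/ and viewed, at most 10 in all, crops included, and the job is handed in when it is done.

```bash
mkdir -p pics; ls
python3 - <<'E'
from workcell import r, vision
import cv2,numpy as np
np.set_printoptions(precision=4,suppress=True)
for n in("top","side"):
    cv2.imwrite(f"pics/{n}0.png",vision.camera(n)); i=vision.camera_info(n)
    print(n,i["intrinsics"],i["R"],i["t"], -i["R"].T@i["t"])
print(r.read_t(),r.read_orientation(),r.tcp_to_grasp,r.read_gripper_width())
E
```

```text
pics
top [[455.4882   0.     315.9415]
 [  0.     455.4882 203.0696]
 [  0.       0.       1.    ]] [[ 0.0104 -0.9999 -0.0019]
 [-0.9764 -0.0097 -0.2156]
 [ 0.2155  0.0041 -0.9765]] [0.0284 0.5382 0.8789] [0.3358 0.03   0.9744]
side [[395.0821   0.     312.1199]
 [  0.     395.0821 195.5274]
 [  0.       0.       1.    ]] [[-0.9971 -0.076   0.0084]
 [-0.0526  0.6014 -0.7972]
 [ 0.0556 -0.7953 -0.6037]] [0.5219 0.0629 0.9261] [0.4722 0.7384 0.6048]
0.1 [ 0.983   0.1838 -0.0001 -0.0006] 0.0188 0.09368387441805395
```

View pics/top0.png

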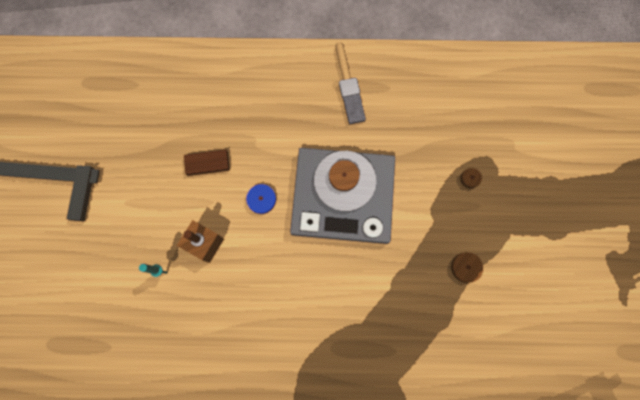

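View pics/side0.png

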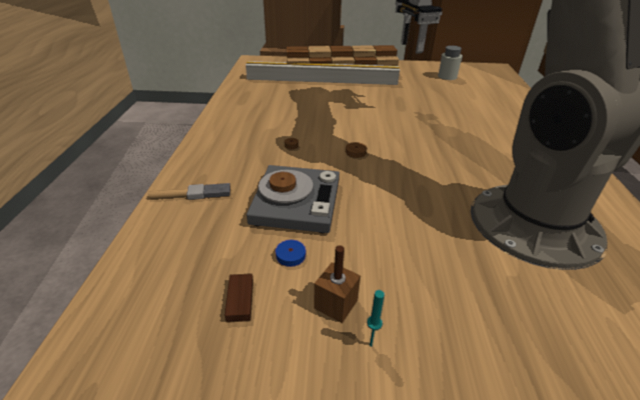

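Top view: base wheel (344,175) on the pan. Two plain brown discs lie on the bench: (467,267) is bigger, so it is the loose wheel; (471,178) is the small wheel. The blue disc (261,199) is a look-alike. The dark-handled stylus in the stand is at (198,240); the turquoise one at (152,270) is a decoy. Round bezel (373,227), square bezel (310,221), offcut (207,161). I'll confirm these in one enlarged composite and measure.

```bash
cat > h.py <<'E'
from workcell import r, vision
import cv2,numpy as np
np.set_printoptions(precision=4,suppress=True)
I={n:vision.camera_info(n) for n in("top","side")}
def ray(n,p):
    i=I[n]; d=i["R"].T@np.linalg.inv(i["intrinsics"])@np.array([p[0],p[1],1.]); return -i["R"].T@i["t"],d
def plane(n,p,z):
    c,d=ray(n,p); return c+d*(z-c[2])/d[2]
def proj(n,X):
    i=I[n]; q=i["intrinsics"]@(i["R"]@np.asarray(X,float)+i["t"]); return q[:2]/q[2]
def tri(a,b):
    A=[];B=[]
    for n,p in(("top",a),("side",b)):
        c,d=ray(n,p); d/=np.linalg.norm(d); M=np.eye(3)-np.outer(d,d); A.append(M);B.append(M@c)
    return np.linalg.lstsq(np.vstack(A),np.hstack(B),rcond=None)[0]
def blob(im,box,f):
    """largest blob of mask f(hsv) in box x0,y0,x1,y1 -> centroid, area, rect"""
    x0,y0,x1,y1=box; s=4
    c=cv2.resize(im[y0:y1,x0:x1],None,fx=s,fy=s,interpolation=cv2.INTER_CUBIC)
    m=f(cv2.cvtColor(c,cv2.COLOR_BGR2HSV).astype(int)).astype(np.uint8)
    cs=cv2.findContours(m,cv2.RETR_EXTERNAL,cv2.CHAIN_APPROX_NONE)[0]
    k=max(cs,key=cv2.contourArea); k=cv2.convexHull(k); M=cv2.moments(k)
    o=lambda p:(np.array(p)+.5)/s-.5+[x0,y0]
    (a,b),wh,an=cv2.minAreaRect(k)
    return o([M['m10']/M['m00'],M['m01']/M['m00']]),M['m00']/s/s,(o([a,b]),np.array(wh)/s,an)
def crop(im,box,size):
    x0,y0,x1,y1=box; return cv2.resize(im[y0:y1,x0:x1],size,interpolation=cv2.INTER_CUBIC)
E
python3 - <<'E'
from h import *
t=cv2.imread("pics/top0.png");s=cv2.imread("pics/side0.png")
a=crop(t,(285,140,405,250),(400,300)); b=crop(t,(440,160,500,290)[0:4],(140,300)); 
b=crop(t,(430,150,510,290),(172,300)); b2=crop(t,(130,190,240,290),(228,300))
c=crop(s,(300,230,400,355),(240,300)); d=crop(s,(240,155,350,240),(388,300)); e=crop(s,(270,130,380,165),(172,300))
cv2.imwrite("pics/c1.png",np.vstack([np.hstack([a,b,b2]),np.hstack([c,d,e])]))
H=lambda t:cv2.cvtColor(t,cv2.COLOR_BGR2HSV)
for n,im,P in(("top",t,[(467,267),(456,255),(471,178),(344,180),(355,195),(190,237),(198,242),(450,250),(485,180),(205,255),(373,215),(373,227)]),("side",s,[(356,151),(283,183),(339,260),(356,140),(291,143)])):
    print(n,[(p,H(im)[p[1],p[0]].tolist()) for p in P])
E
```

```text
top [((467, 267), [12, 163, 61]), ((456, 255), [15, 139, 86]), ((471, 178), [12, 166, 69]), ((344, 180), [13, 160, 137]), ((355, 195), [9, 9, 194]), ((190, 237), [13, 153, 70]), ((198, 242), [12, 33, 132]), ((450, 250), [15, 138, 126]), ((485, 180), [15, 134, 126]), ((205, 255), [13, 160, 89]), ((373, 215), [6, 12, 107]), ((373, 227), [11, 74, 38])]
side [((356, 151), [13, 164, 59]), ((283, 183), [14, 162, 115]), ((339, 260), [11, 195, 38]), ((356, 140), [16, 125, 172]), ((291, 143), [14, 169, 62])]
```

View pics/c1.png

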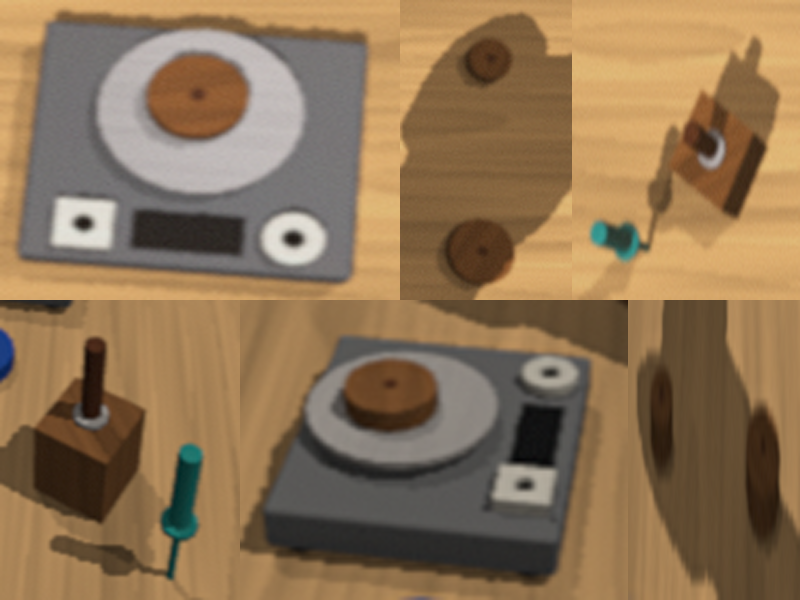

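The crop confirms it: big plain disc at (467,267) = loose wheel, dark-handled stylus in the wooden stand at about (195,238), round bezel on the right at (373,227).

Run:
```python
from h import *
t=cv2.imread("pics/top0.png");s=cv2.imread("pics/side0.png")
wd=lambda h:(h[...,1]>100)&(h[...,2]<96)
br=lambda h:(h[...,1]>100)
wh=lambda h:(h[...,1]<45)&(h[...,2]>190)
whs=lambda h:(h[...,1]<70)&(h[...,2]>165)
def show(nm,bt,ft,bs,fs,z):
    a=blob(t,bt,ft);b=blob(s,bs,fs)
    print(nm,"top",a[0],a[1],plane("top",a[0],z),"side",b[0],b[1],plane("side",b[0],z),"tri",tri(a[0],b[0]),a[2],b[2]); return a,b
show("loose",(445,245,490,290),lambda h:(h[...,1]>100)&(h[...,2]<80),(340,138,372,162),lambda h:(h[...,1]>100)&(h[...,2]<80),.009)
show("small",(455,162,487,193),lambda h:(h[...,1]>100)&(h[...,2]<85),(281,136,302,151),lambda h:(h[...,1]>100)&(h[...,2]<85),.009)
show("base",(322,155,366,197),br,(265,170,301,194),br,.065)
show("zero",(358,212,388,242),wh,(317,169,338,183),whs,.05)
show("unit",(296,207,324,235),wh,(308,198,334,218),whs,.05)
# key / wheel dots: darkest-weighted centroid
def dark(im,p,R,z,n):
    x,y=p;c=cv2.GaussianBlur(im[y-R:y+R+1,x-R:x+R+1],(0,0),.5).max(2).astype(float);w=np.clip(np.percentile(c,60)-c-8,0,None)
    yy,xx=np.mgrid[-R:R+1,-R:R+1];q=np.array([x+(w*xx).sum()/w.sum(),y+(w*yy).sum()/w.sum()]);print("  dot",n,q,plane(n,q,z))
dark(t,(344,175),4,.074,"top");dark(s,(283,181),3,.074,"side")
dark(t,(467,267),4,.018,"top")
dark(t,(373,227),5,.046,"top");dark(s,(327,176),3,.046,"side")
# stylus
show("handle",(183,226,197,243),lambda h:(h[...,2]<85)&(h[...,1]>100),(332,243,348,275),lambda h:(h[...,2]<60),.11)
show("flange",(186,228,212,250),lambda h:(h[...,1]<60)&(h[...,2]>120),(328,265,350,285),lambda h:(h[...,1]<70)&(h[...,2]>100),.075)
show("stand",(170,210,230,270),lambda h:(h[...,1]>130)&(h[...,2]<150),(310,255,365,325),lambda h:(h[...,2]<110),.035)
```

```text
loose top [459.1799 270.0213] 333.4375 [ 0.4078 -0.2683  0.009 ] side [355.83   150.7181] 306.65625 [ 0.4155 -0.2756  0.009 ] tri [ 0.4117 -0.2678  0.0128] (array([458.3529, 270.3988]), array([28.8342, 14.0362]), 63.203922271728516) (array([356.3336, 150.5812]), array([23.855 , 16.1738]), 6.009006023406982)
small top [469.3382 179.2487] 289.5625 [ 0.6057 -0.3019  0.009 ] side [291.299  143.8609] 185.6875 [ 0.6092 -0.2985  0.009 ] tri [ 0.6083 -0.3032  0.0058] (array([468.8681, 179.8407]), array([20.6803, 17.7447]), 18.79988670349121) (array([291.375, 143.75 ]), array([13.25, 16.5 ]), 90.0)
base top [343.7582 175.0167] 706.96875 [ 0.5966 -0.0232  0.065 ] side [282.1829 181.5089] 427.65625 [ 0.5968 -0.0215  0.065 ] tri [ 0.597  -0.0232  0.0637] (array([343.75, 175.  ]), array([29.75, 29.75]), 90.0) (array([282.1517, 181.5024]), array([19.9892, 26.1887]), 81.02737426757812)
zero top [372.6561 227.1473] 252.0 [ 0.4903 -0.0831  0.05  ] side [327.3954 175.0145] 73.9375 [ 0.4917 -0.0805  0.05  ] tri [ 0.4912 -0.0834  0.0479] (array([372.75 , 227.125]), array([17.5 , 17.75]), 90.0) (array([3
[... 815 characters left out ...]
44]), 26.56505012512207) (array([338.3617, 262.3503]), array([ 8.3229, 24.922 ]), 5.355824947357178)
flange top [197.8082 241.0699] 78.34375 [0.4547 0.2677 0.075 ] side [338.9054 278.4136] 78.4375 [0.4563 0.2747 0.075 ] tri [0.4558 0.2693 0.0688] (array([198.0903, 241.5079]), array([ 7.4406, 13.3334]), 58.81502914428711) (array([338.6262, 279.0751]), array([ 7.1952, 13.7628]), 66.1612548828125)
stand top [199.5212 238.8164] 2209.6875 [0.4647 0.275  0.035 ] side [334.5891 289.9206] 2492.28125 [0.4624 0.2675 0.035 ] tri [0.4631 0.2732 0.0421] (array([198.3309, 239.3235]), array([43.432 , 72.0723]), 30.963756561279297) (array([335.3135, 288.6297]), array([49.7412, 65.6034]), 33.518009185791016)
```

```bash
cat >> h.py <<'E'
from scipy.spatial.transform import Rotation as Ro
def q(deg): a=np.radians(deg)/2; return [np.cos(a),np.sin(a),0.,0.]
E
python3 - <<'E'
from h import *
t=cv2.imread("pics/top0.png");s=cv2.imread("pics/side0.png")
for th in(146,150,154):
    f=lambda h:cv2.GaussianBlur(h[...,1].astype(np.float32),(0,0),3)>th
    for n,im,b in(("top",t,(445,245,490,290)),("side",s,(340,138,372,162))):
        a=blob(im,b,f);print(th,n,a[0],a[1],a[2][1],plane(n,a[0],.009))
print(r.read_qpos())
for nm,p in(("loose",[.414,-.283,.004]),("base",[.5967,-.0228,.08]),("sty",[.4587,.2693,.085]),("zero",[.4911,-.0832,.116])):
    for d in(-120,-90,-45,0,45,90,120):
        k=r.ik(p,q(d)); print(nm,d,None if k is None else np.array(k))
E
```

```text
146 top [466.7741 267.0276] 776.65625 [30.8532 31.796 ] [ 0.4142 -0.2846  0.009 ]
146 side [355.6197 149.7712] 258.90625 [15.   20.25] [ 0.416 -0.281  0.009]
150 top [466.8166 267.0344] 741.5 [30.1038 31.0844] [ 0.4142 -0.2847  0.009 ]
150 side [355.6419 149.785 ] 246.5625 [14.5 20. ] [ 0.4159 -0.2809  0.009 ]
154 top [466.8592 267.0744] 708.78125 [29.394  30.3462] [ 0.4141 -0.2848  0.009 ]
154 side [355.6455 149.7693] 233.875 [14.25 19.5 ] [ 0.4159 -0.281   0.009 ]
[ 1.0515  0.4267  0.0739  1.6065 -0.0341  1.1108 -0.0671]
loose -120 [-0.2895  0.7104  1.0113  2.1827 -0.919   0.7687 -2.3188]
loose -90 [ 0.2405  0.4512  0.2794  2.1566 -0.2281  0.5609 -2.4543]
loose -45 [ 0.3612  0.4392  0.1324  2.1496 -0.1061  0.5587 -1.785 ]
loose 0 [ 0.4844  0.4355 -0.0159  2.1423  0.0126  0.5639 -1.1114]
loose 45 [ 0.6021  0.4393 -0.1567  2.1352  0.1223  0.5753 -0.428 ]
loose 90 [ 0.7214  0.4504 -0.2994  2.128   0.2318  0.5933  0.2571]
loose 120 [ 0.7688  0.457  -0.3564  2.1252  0.2752  0.6023  0.7414]
base -120 [ 0.6853  0.663  -1.0283  1.8464  0.6651  1.0237  1.998 ]
base -90 [-0.8716  0.8214  1.2
[... 592 characters left out ...]
.9437  1.9912  0.5225  0.9062 -2.6866]
sty 45 [ 0.029   0.4672 -0.8392  1.9949  0.4522  0.8742 -1.8412]
sty 90 [ 0.1793  0.5585 -1.0555  1.9877  0.603   0.9494 -1.1839]
sty 120 [ 0.1921  0.5691 -1.0756  1.9871  0.618   0.9583 -0.673 ]
zero -120 [ 0.8896  0.42   -1.0217  2.0372  0.4501  0.9265  2.2446]
zero -90 [-0.8925  0.5362  1.2246  2.1264 -0.6449  0.9264 -2.4363]
zero -45 [ 0.161   0.2531 -0.1405  2.0755  0.0482  0.8159 -2.3643]
zero 0 [ 0.2725  0.2613 -0.2685  2.0691  0.0936  0.8224 -1.6219]
zero 45 [ 0.3716  0.2718 -0.3829  2.0634  0.1364  0.8298 -0.8762]
zero 90 [ 0.4579  0.284  -0.4833  2.0586  0.1761  0.8378 -0.1273]
zero 120 [ 0.5142  0.2937 -0.5495  2.0555  0.2037  0.844   0.3712]
```

Run:
```python
from h import *
L=np.array([.4147,-.2840,0])
P=lambda z:L+[0,0,z]
r.reach(P(.10),q(0)); print(r.read_t())
r.servo_line(P(.004),max_speed=.12)
r.command_gripper(.03,5); print("w",r.read_gripper_width(),r.read_grip_force(),r.read_t())
r.command_gripper(.09)
r.reach(P(.004),q(90)); print(r.read_t(),r.read_position())
r.command_gripper(.03,20); print("w",r.read_gripper_width(),r.read_grip_force(),r.read_t())
r.servo_line(P(.12),max_speed=.15)
print("w",r.read_gripper_width(),r.read_wrist_force(),r.read_position(),r.read_t())
for n in("top","side"): cv2.imwrite(f"pics/{n}1.png",vision.camera(n))
```

```text
1.5833
w 0.06409407935012806 5.0002263486385345 3.1083
4.9417 [ 0.4146 -0.284   0.0039]
w 0.0635279170646291 19.99993085861206 5.475
w 0.06351053776503288 [ 0.7553 -0.532  -1.1346] [ 0.4142 -0.2838  0.1193] 6.4
```

Run:
```python
from h import *
B=np.array([.5967,-.0226,0])
P=lambda z:B+[0,0,z]
r.reach(P(.13),q(90))
r.servo_line(P(.0805),max_speed=.12); print(r.read_wrist_force())
r.servo_line(P(.0785),max_speed=.03); print(r.read_wrist_force(),r.read_position(),r.read_t())
r.command_gripper(.09); 
r.servo_line(P(.061),max_speed=.1); print(r.read_wrist_force())
r.command_gripper(.03,10); print("w",r.read_gripper_width(),r.read_grip_force(),r.read_wrist_force(),r.read_t())
r.command_gripper(.09)
r.reach(P(.061),q(0))
r.command_gripper(.03,10); print("w",r.read_gripper_width(),r.read_grip_force(),r.read_wrist_force(),r.read_t())
r.command_gripper(.09)
r.servo_line(P(.14),max_speed=.2); print(r.read_t(),r.read_qpos())
S=np.array([.4587,.2693,0])
r.reach(S+[0,0,.22],q(0)); print(r.read_t(),r.read_qpos())
im=[vision.camera(n) for n in("top","side")]
for n,i in zip(("top","side"),im): cv2.imwrite(f"pics/{n}2.png",i)
cv2.imwrite("pics/c2.png",np.hstack([crop(im[0],(285,140,405,250),(400,367)),crop(im[1],(240,155,350,240),(400,367))]))
```

```text
[-0.0108  0.0197 -0.3189]
[-0.3251  0.0538 -0.8825] [ 0.5969 -0.0226  0.0789] 8.525
[-0.1354 -0.414  -0.9511]
w 0.06408775640964341 10.000194758176804 [-0.2348 -0.6473  2.9551] 9.9833
w 0.06373670131419847 9.999943301081657 [-0.053  -0.6616 -0.1707] 12.4
13.55 [ 0.1017  0.3753 -0.2148  1.8369  0.0972  0.9388 -1.7268]
14.8083 [-0.3224  0.203  -0.3727  1.89    0.0843  1.0647 -2.3015]
```

View pics/c2.png

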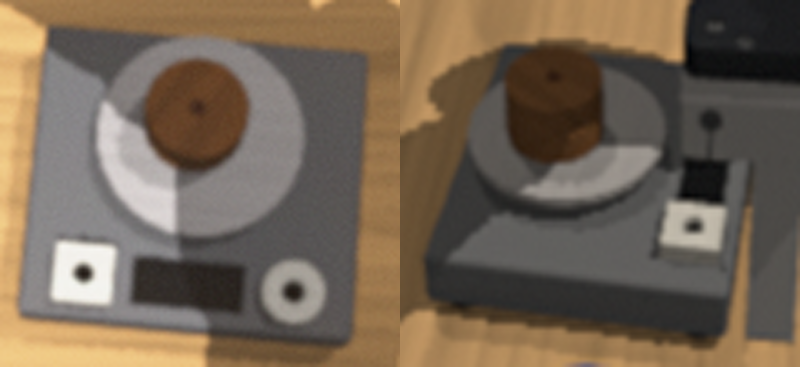

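The wheels are stacked with their rims aligned in both views. Next, the stylus.

Run:
```python
from h import *
S=np.array([.4587,.2693,0]); P=lambda z:S+[0,0,z]
r.command_gripper(.05)
r.servo_line(P(.085),max_speed=.15); print(r.read_wrist_force(),r.read_t())
r.command_gripper(.0,4); print("w",r.read_gripper_width(),r.read_wrist_force())
r.command_gripper(.04)
r.reach(P(.085),q(90)); print(r.read_t(),r.read_position())
r.command_gripper(.0,40); print("w",r.read_gripper_width(),r.read_grip_force(),r.read_wrist_force(),r.read_t())
r.servo_line(P(.19),max_speed=.15)
print("w",r.read_gripper_width(),r.read_wrist_force(),r.read_position(),r.read_t(),r.read_qpos())
W=np.array([.4911,-.0832,0])
r.reach(W+[0,0,.19],q(90)); print(r.read_t(),r.read_position(),r.read_qpos())
r.servo_line(W+[0,0,.145],max_speed=.15)
p=r.read_position();print(p)
im=[vision.camera(n) for n in("top","side")]
for n,i in zip(("top","side"),im): cv2.imwrite(f"pics/{n}3.png",i); print(proj(n,p-[0,0,.075]),proj(n,[.4911,-.0832,.05]))
b=[int(v) for v in proj("top",[.4911,-.0832,.05])];c=[int(v) for v in proj("side",[.4911,-.0832,.08])]
cv2.imwrite("pics/c3.png",np.hstack([crop(im[0],(b[0]-30,b[1]-30,b[0]+30,b[1]+30),(400,400)),crop(im[1],(c[0]-30,c[1]-30,c[0]+30,c[1]+30),(400,400))]))
```

```text
[-0.1608 -0.1093  0.6806] 16.7333
w 0.016034109168094505 [-0.4261 -0.7399  2.906 ]
19.2583 [0.4587 0.2693 0.085 ]
w 0.015788110139849817 39.99988675117493 [ 0.2454  0.0228 -0.5904] 19.7667
w 0.0157668909027666 [ 0.2719  0.9153 -0.3202] [0.4584 0.2689 0.1892] 20.6167 [-0.0205  0.2882 -0.7411  1.9077  0.2254  1.0309 -0.8583]
21.95 [ 0.4913 -0.082   0.1899] [ 0.6196  0.2092 -0.6534  1.9795  0.15    1.0002 -0.1031]
[ 0.4912 -0.0823  0.1451]
[373.4618 225.0613] [372.7099 226.7819]
[327.8653 167.8641] [327.6742 174.4223]
```

View pics/c3.png

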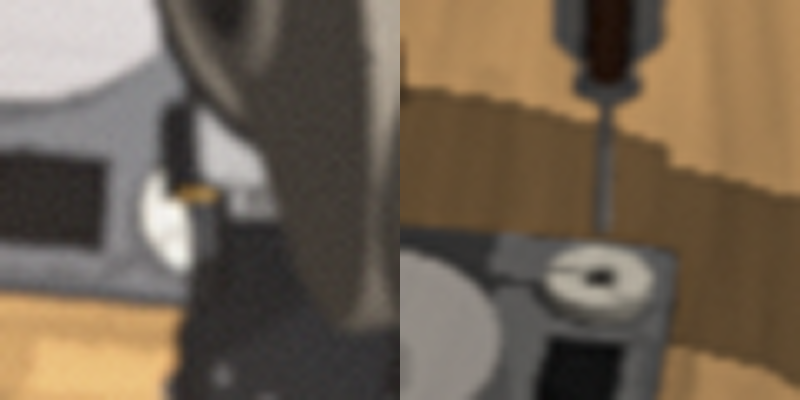

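Stylus tip (side crop ~(601,235)) hangs straight above the round well (~(601,277)); it matches the projection within 0.3 px. Now I press in small steps and watch the force.

Run:
```python
from h import *
W=np.array([.4911,-.0832,0])
f0=r.read_wrist_force()[2]
r.servo_line(W+[0,0,.128],max_speed=.1); print(r.read_position(),r.read_wrist_force())
r.servo_line(W+[0,0,.122],max_speed=.04); p=r.read_position(); f=r.read_wrist_force();print(p,f,r.read_t())
if f[2]-f0<2:
    for z in (.119,.1175,.1165,.1155,.1148,.114,.1132):
        r.servo_line(W+[0,0,z],max_speed=.03); r.sleep(.1); p=r.read_position();f=r.read_wrist_force();print(z,p,f,r.read_t())
        if f[2]-f0>10: break
    r.sleep(.8); print(r.read_position(),r.read_wrist_force(),r.read_t())
    cv2.imwrite("pics/side4.png",vision.camera("side"))
```

```text
[ 0.491  -0.0831  0.128 ] [ 0.4939  0.3752 -0.5277]
[ 0.4911 -0.0832  0.122 ] [ 0.2285  0.4704 -0.9396] 23.1167
0.119 [ 0.4913 -0.0832  0.1192] [1.3121 0.2335 1.4734] 23.4667
0.1175 [ 0.4913 -0.0832  0.1176] [ 1.2783 -0.1285  1.8985] 23.8167
0.1165 [ 0.4913 -0.0832  0.1166] [1.8614 0.0377 3.0316] 24.1667
0.1155 [ 0.4913 -0.0832  0.1157] [ 1.9528 -0.3122  7.4518] 24.5167
0.1148 [ 0.4915 -0.0832  0.1153] [-0.4786  1.0263 15.0051] 24.8667
[ 0.4915 -0.0832  0.1154] [-0.4896 -0.3267 14.522 ] 25.6667
```

Run:
```python
from h import *
W=np.array([.4911,-.0832,0]);S=np.array([.4587,.2693,0]); P=lambda z:S+[0,0,z]
r.servo_line(W+[0,0,.19],max_speed=.12)
r.reach(P(.19),q(90)); r.servo_line(P(.15),max_speed=.15); r.sleep(.2)
f0=r.read_wrist_force()[2]; print(r.read_position(),f0,r.read_t())
for z in (.135,.11,.092,.088,.0865,.0857,.085,.0843):
    r.servo_line(P(z),max_speed=.06 if z>.09 else .03); p=r.read_position();f=r.read_wrist_force();print(z,p,f,r.read_t())
    if f[2]-f0>3: break
for n in("top","side"): cv2.imwrite(f"pics/{n}5.png",vision.camera(n))
im=cv2.imread("pics/side5.png"); cv2.imwrite("pics/c5.png",crop(im,(300,215,400,315),(500,500)))
```

```text
[0.4592 0.2694 0.1509] 0.5584914792402342 28.4417
0.135 [0.4584 0.2692 0.1345] [ 0.4242  0.1297 -0.6823] 28.8417
0.11 [0.4585 0.2694 0.1098] [ 0.1727  0.7314 -0.6009] 29.4083
0.092 [0.4585 0.2693 0.0917] [ 0.0123  0.0369 -0.3733] 29.8583
0.088 [0.4587 0.2693 0.088 ] [-0.0997  0.3092 -0.1893] 30.1417
0.0865 [0.4587 0.2693 0.0865] [-0.805  -0.5957 -1.1677] 30.3917
0.0857 [0.4587 0.2693 0.0857] [-0.1238  0.2191 -0.6132] 30.6417
0.085 [0.4587 0.2693 0.085 ] [-0.3852  0.0809 -0.3368] 30.8917
0.0843 [0.4588 0.2694 0.0849] [-4.0152 -3.2467 14.1388] 31.1417
```

View pics/c5.png

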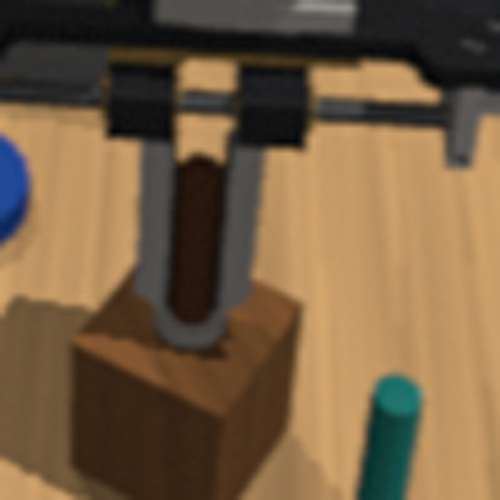

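The flange is seated on the stand top (crop ~(190,335)) and the contact force confirms it. Release and retreat, then a final check.

Run:
```python
from h import *
S=np.array([.4587,.2693,0]); P=lambda z:S+[0,0,z]
r.servo_line(P(.085),max_speed=.03)
r.command_gripper(.045); r.servo_line(P(.22),max_speed=.15)
r.reach([.32,-.40,.22],q(45)); print(r.read_t(),r.read_gripper_width(),r.read_wrist_force())
im=[vision.camera(n) for n in("top","side")]
cv2.imwrite("pics/c6.png",np.hstack([crop(im[0],(130,120,410,295),(440,275)),crop(im[1],(220,130,400,350),(320,391))[58:333]]))
t,s=im
a=blob(s,(332,243,348,275),lambda h:(h[...,2]<60)); print(a[0],a[1])
```

```text
35.6167 0.04523307964290022 [-0.5296 -0.3494 -0.4671]
[338.4355 262.5283] 190.53125
```

View pics/c6.png

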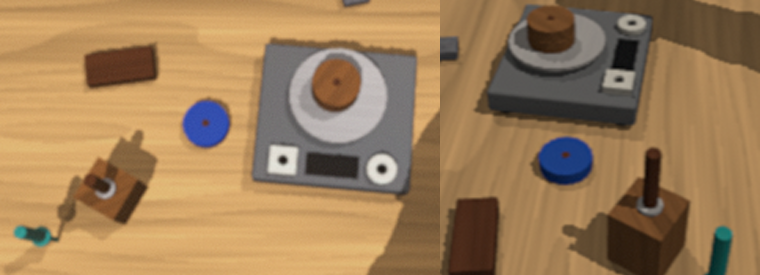

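The wheels are stacked, the stylus is upright in its stand (within 0.3 px of where it started), the bystanders in view are unmoved, and the robot is clear.

```bash
python3 -c "
from workcell import r
print(r.sign_off(), r.read_t())"
```

```text
the job is handed in; nothing more can be done
the job is handed in; nothing more can be done
```

I handed the job in at about 36 s: the wheels are stacked with their rims aligned, the round zero key was pressed fully home and held for about a second, and the stylus is back upright in its stand.

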